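Seat the rocking cover on the breeder box

TASK

One of the four white covers on top of the clear breeder box is not seated and rocks when you press near its edge. Press the covers with the fingertips to find it, then press that cover down until it is fully home, level and flush, and finish while holding it down: the program ends with the fingertips still pushing on that cover. Nothing is to be picked up or lifted, and the orange tub, yellow ring and spatula stay where they are.

Things in the scene. Friction and masses are not known exactly. Their poses are not given: they have to be found in the camera images.
- breeder: clear acrylic breeder box, 222 x 222 mm, fixed; deck 80 mm above the shelf. Origin: centre of underside; z up; x, y along its sides. On the deck: four identical hatches, 2 x 2, each a blue frame 100 x 100 x 16 mm (rim 8 mm wide) with a white 80 x 80 mm cover. Three covers are rigid, flush with the frame's top, 96 mm above the shelf; the fourth is loose, at an unknown place
- spot_a (a point): middle of the place at +x, +y of the box (54 mm from the box's middle along each axis), at the height of a seated cover's top, 96 mm above the shelf; axes as the box
- spot_b (a point): the same for the place at +x, -y of the box
- spot_c (a point): the same for the place at -x, +y of the box
- spot_d (a point): the same for the place at -x, -y of the box
- drop (a joint): how far the loose cover's middle is pressed down, m: 0 at the start (middle stands 5 mm proud), 0.005 fully home, negative if lifted. A push of about 9 N or more in its middle drives it home: flush, level and rigid; friction keeps it there
- rock (a joint): tilt of the loose cover, rad, like a see-saw about the line through its middle along the box's y: positive when its edge towards the box's +x is low and its -x edge high; 0 level; up to about 0.14 either way until seated. 1 to 2 N near the high edge tips it until that edge is flush; an edge that is already down feels rigid
- tub: closed orange pellet tub, 68 mm wide, 85 mm high, standing loose beside the box's +y side; origin at the centre of its underside
- ring: yellow plastic feeding ring, 84 mm outside, 10 mm high, lying loose beside the box's -y side; origin at the centre of its underside
- spatula: short spatula, 180 mm long, lying loose beyond the box's +x side; origin on its underside

How it is judged:
By the outcome, as a careful person would: the job done as asked, in the order asked, and still so for the second after the job is handed in, while the arm keeps its last pose, push and grip.
It also fails if it takes over 45 s, if anything falls off the work surface, if the arm or the gripper's body presses on something with over 40 N, if the wrist force passes 120 N, or if a joint passes its speed limit or range.

ROBOT

A 6-joint arm with a two-finger parallel gripper is mounted at the origin on the work surface. World frame = base frame: x ahead of the robot, y to its left, z up, the work surface at z = 0. Lengths are in mm, angles in rad, forces in N, time in s.
With the tool pointing down it reaches from about 350 to 775 mm from the base axis. Payload 7.3 kg.
Tool frame: the origin (TCP) lies at the very end of the fingers, on their centre line; the grasp point (between the pads) lies 19 mm behind it; z points along the fingers, y is the line along which they close (so a half turn about z gives the same grasp; the last joint's range is limited). The gripper opens to 92 mm and grips with 3 to 60 N. Pads are 19 mm wide; open, the fingers measure 130 mm over their backs; the gripper's body (75 mm by 190 mm) begins 47 mm behind the grasp point.
Start: joints at [-1.458, 0.342, 1.524, -0, 1.275, -0.146], TCP at [134.38, -507.53, 226.741] pointing down, gripper open.
Joint ranges: [-2.53, 2.53], [-0.77, 2.02], [0.04, 2.7], [-1, 4.14], [0.28, 2.66], [-3.11, 3.11]. Speed limits (rad/s): [2.57, 2.57, 3.14, 3.14, 3.14, 3.14].

INTERFACE

Orientations are given as [roll, pitch, yaw] about the fixed x, y, z axes, in that order (R = Rz(yaw) Ry(pitch) Rx(roll)).
In Python, from plant import get_obs, capture, close_job gives the robot as it stands. The module is installed in compiled form; this text tells all that it offers.
- The arm moves only by the shell command python3 -m handwheel 'ROWS'. ROWS is JSON, a list of rows, each a list of 3 entries, a list of its own where there are three numbers: the turn, a rotation vector about the tool's x, y, z in degrees, then the shift along the tool's x, y, z in m, then the opening, from 0 (shut) to 1 (fully open). A call has 1 to 12 rows; each row is the pose to reach, as a shift and turn from the pose commanded when the call began, along the tool's axes at that moment; what a row does not reach only later rows make up. A row lasts 1/10 s, in which the tool goes at most 50 mm and 8.59 degrees, less where a joint would pass 70% of its speed; a pose out of reach is approached as far as the arm can. A call with a gripper value outside its range is refused whole. The fingers move at their own pace and stop on an object; the grip force is fixed at half the most. Time passes only in rows, so rows that repeat a pose let the fingers close. It gives the time, the measured TCP pose, the force, the opening and the grip force at its end, in the units of the state.
- get_obs(): the state, without advancing time (a new reading comes with each control period).
- capture(name): name is "scene" or "top"; returns a dict with "image" (384x512x3 uint8, red, green, blue), "depth" (384x512 float32, mm along the optical axis (not along the pixel's ray), 0 where there is no reading), "fx", "fy", "cx", "cy" (pixels), "k1" (the pictures are not rectified: a ray, as slopes to the right and down, at radius r is drawn at 1 + k1 r^2 times it, then the intrinsics apply), "camera_from_world" (4x4, takes a point from world to camera coordinates). Camera axes: x right, y down, z forward; pixel columns grow to the right and rows downward; lengths in mm; the calibration is good to about 2 mm. A picture is of the moment at which its call begins.
- close_job(): hands the job in; it is judged then, once.
The state is a dict: "time": time; "joint_positions": joint angles; "dq": joint speeds; "tau": joint torques, N m; "tool_pos": TCP position; "tcp_rot": TCP orientation; "contact_force": force on the tool from outside, world axes, zero at the start; "moment": the same for the moment, N m; "grip_width": finger opening in mm; "finger_force": force on a finger pad.
Only numpy, scipy, OpenCV 4.12 (cv2) and the standard library are available. Lean on these libraries where they do the work, as an engineer would, in place of code of your own. Each camera call takes 0.05 s, during which the arm holds its last target. There are 200 camera calls.

## Working session

There is one attempt and no reset: what is moved stays moved. The work goes in short steps, Python scripts to look and compute and a shell command to move; the robot and the scene stay as the last step left them, time stands still between calls to the robot, and variables do not carry over. Pictures are saved under pics/ and viewed, at most 10 in all, crops included, and the job is handed in when it is done.

```bash
mkdir -p pics
cat > h.py <<'E'
import numpy as np,cv2
from plant import get_obs,capture
def world(c,uv,z):
    u=(np.array(uv,float)-[c['cx'],c['cy']])/[c['fx'],c['fy']]
    r=np.linalg.norm(u);s=r
    for _ in range(20): s=r/(1+c['k1']*s*s)
    u=u*(s/max(r,1e-9))
    T=np.array(c['camera_from_world']);R=T[:3,:3];o=-R.T@T[:3,3];d=R.T@[u[0],u[1],1]
    return o+d*(z-o[2])/d[2]
def pts(c):
    v,u=np.mgrid[:384,:512];x=(u-c['cx'])/c['fx'];y=(v-c['cy'])/c['fy']
    r=np.hypot(x,y);s=r.copy()
    for _ in range(20): s=r/(1+c['k1']*s*s)
    k=s/np.maximum(r,1e-9);d=c['depth']
    P=np.stack([x*k*d,y*k*d,d],-1);T=np.array(c['camera_from_world'])
    return (P-T[:3,3])@T[:3,:3]
E
python3 - <<'E'
from h import *
o=get_obs();print(o)
ims=[]
for n in("top","scene"):
    c=capture(n);ims.append(c['image']);print(n,c['fx'],c['k1'],np.round(c['camera_from_world'],2).tolist())
    np.savez(n+'.npz',**{k:c[k] for k in c})
    cv2.imwrite(f'pics/{n}.png',cv2.resize(c['image'][:,:,::-1],(768,576)))
E
```

```text
{'time': 0.0, 'joint_positions': array([-1.45799973e+00,  3.42740075e-01,  1.52502987e+00, -1.29767076e-05,
        1.27538580e+00, -1.45976377e-01]), 'dq': array([ 0.00078611, -0.0005228 ,  0.00038249, -0.00064918, -0.00090584,
       -0.00018409]), 'tau': array([-1.96921355e-03, -4.31250679e+01, -2.44222748e+01,  7.15678465e-02,
        5.58438292e-02, -1.33903059e-04]), 'tool_pos': array([ 134.32764569, -507.10027492,  226.03146952]), 'tcp_rot': array([-3.14004438e+00, -2.15087988e-04,  2.58776593e-01]), 'contact_force': array([-0.24111453, -0.6426961 , -0.53635854]), 'moment': array([-0.02937155,  0.04582649,  0.02439488]), 'finger_force': 0.0, 'grip_width': 91.36677516690699}
top 382.7934820509463 0.04062985870772895 [[-0.01, -1.0, -0.01, 84.07], [-0.99, 0.02, -0.14, 614.26], [0.14, 0.01, -0.99, 930.78], [0.0, 0.0, 0.0, 1.0]]
scene 426.1706874110416 -0.02522341400545898 [[0.09, 1.0, 0.0, -103.58], [0.66, -0.05, -0.75, -341.98], [-0.75, 0.07, -0.66, 1630.15], [0.0, 0.0, 0.0, 1.0]]
```

View pics/top.png

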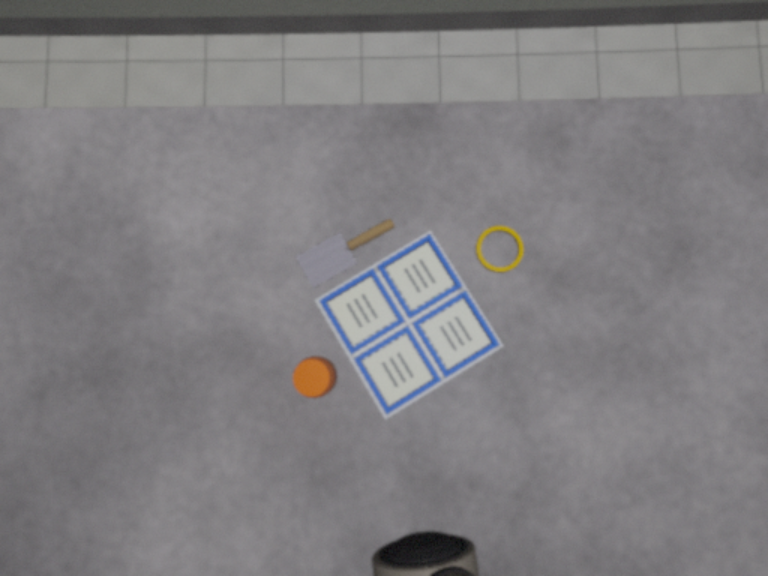

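View pics/scene.png

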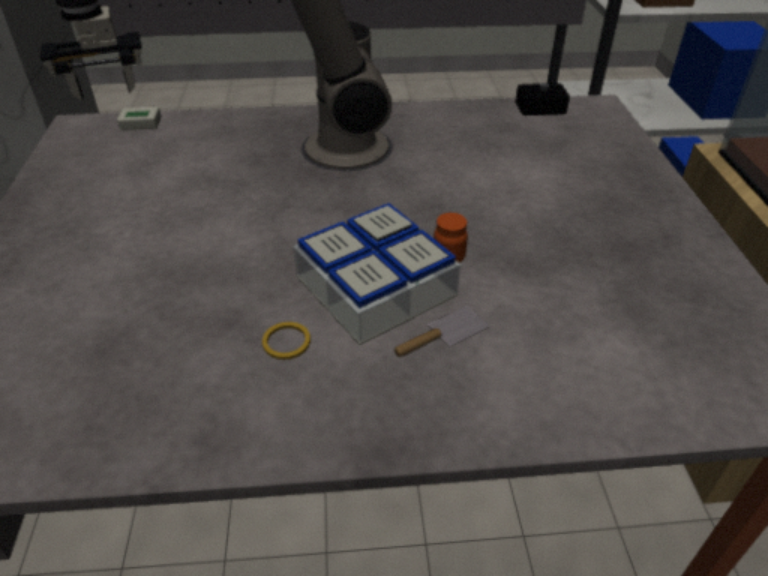

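Top view: box centre is near display (409,325), with the tub at its left (+y), the ring at upper right and the spatula above it (box +x, so yaw is about +30°). In the scene view, the cover nearest the robot (383,224) shows a dark lower edge, so it may be the loose one.

Run:
```python
from h import *
res={}
for n in("top","scene"):
    c=dict(np.load(n+'.npz'));im=c['image'];hsv=cv2.cvtColor(im,cv2.COLOR_RGB2HSV)
    m=cv2.inRange(hsv,(105,110,40),(130,255,255))
    if n=='scene': m[:,330:]=0
    m=cv2.morphologyEx(m,cv2.MORPH_CLOSE,np.ones((15,15)))
    cs,_=cv2.findContours(m,cv2.RETR_EXTERNAL,cv2.CHAIN_APPROX_NONE);k=max(cs,key=cv2.contourArea)
    W=np.array([world(c,p,96)[:2] for p in k[:,0]],np.float32)
    r=cv2.minAreaRect(W);print(n,r)
    ctr=np.array(r[0]);yaw=np.radians(r[2]);yaw=(yaw+np.pi/4)%(np.pi/2)-np.pi/4
    P=pts(c);R=np.array([[np.cos(yaw),-np.sin(yaw)],[np.sin(yaw),np.cos(yaw)]])
    L=(P[...,:2]-ctr)@R;ok=c['depth']>0
    print('ctr',ctr,'yaw',np.degrees(yaw))
    for s,a,b in(('a',54,54),('b',54,-54),('c',-54,54),('d',-54,-54)):
        q=ok&(abs(L[...,0]-a)<36)&(abs(L[...,1]-b)<36)&(P[...,2]>60)
        A=np.c_[L[q]-[a,b],np.ones(q.sum())];f=np.linalg.lstsq(A,P[q][:,2],rcond=None)[0]
        print(s,'spot',np.round(ctr+R@[a,b],1),'slope',np.round(f[:2],3),'h',round(f[2],1),q.sum())
```

```text
top ((540.7378540039062, 35.23985290527344), (204.36582946777344, 204.64559936523438), 30.433387756347656)
ctr [540.737854    35.23985291] yaw 30.433387756347656
a spot [559.9 109.2] slope [ 0.001 -0.001] h 96.3 907
b spot [614.7  16. ] slope [-0.    -0.002] h 96.1 888
c spot [466.8  54.4] slope [ 0.056 -0.002] h 101.1 961
d spot [521.5 -38.7] slope [0.004 0.   ] h 96.1 927
scene ((543.8017578125, 33.01225280761719), (218.18115234375, 214.630126953125), 30.428564071655273)
ctr [543.80175781  33.01225281] yaw 30.428564071655273
a spot [563.  106.9] slope [-0.003 -0.003] h 97.1 457
b spot [617.7  13.8] slope [-0.003 -0.002] h 97.1 512
c spot [469.9  52.2] slope [0.015 0.006] h 101.8 407
d spot [524.6 -40.9] slope [ 0.002 -0.004] h 97.1 418
```

Depth shows cover c standing 5 mm proud with its +x edge high, and the others at 96 mm. I'll confirm by pressing all four: d, b, a, then c.

```bash
cat >> h.py <<'E'
from scipy.spatial.transform import Rotation as Ro
C=np.array([541.5,34.7]);YAW=30.43
def go(s,dx,z):
    """print tool-frame shift (m) and turn (deg) to box spot s offset dx along box x, TCP at height z"""
    a={'a':(54,54),'b':(54,-54),'c':(-54,54),'d':(-54,-54)}[s]
    t=np.radians(YAW);R=np.array([[np.cos(t),-np.sin(t)],[np.sin(t),np.cos(t)]])
    p=np.r_[C+R@[a[0]+dx,a[1]],z];o=get_obs();M=Ro.from_euler('xyz',o['tcp_rot'])
    G=Ro.from_euler('xyz',[np.pi,0,t])
    print(s,dx,z,'turn',np.round(np.degrees((M.inv()*G).as_rotvec()),2),'shift',np.round(M.inv().apply(p-o['tool_pos'])/1000,4),'t',round(o['time'],2),'F',np.round(o['contact_force'],1),'pos',np.round(o['tool_pos'],1))
E
python3 -c "
from h import *
go('d',25,130)"
```

```text
d 25 130 turn [ -0.07  -0.02 -15.6 ] shift [ 0.5188 -0.3597  0.0967] t 0.1 F [ 0.3 -0.3  0.1] pos [ 134.3 -507.2  226.1]
```

```bash
python3 -m handwheel '[[[0,0,-8],[0.04,-0.03,0.0],0],[[0,0,-15.6],[0.08,-0.055,0.0],0],[[0,0,-15.6],[0.12,-0.083,0.0],0],[[0,0,-15.6],[0.16,-0.111,0],0],[[0,0,-15.6],[0.2,-0.139,0],0],[[0,0,-15.6],[0.24,-0.166,0],0],[[0,0,-15.6],[0.28,-0.194,0],0],[[0,0,-15.6],[0.32,-0.222,0],0],[[0,0,-15.6],[0.36,-0.25,0.01],0],[[0,0,-15.6],[0.4,-0.277,0.02],0],[[0,0,-15.6],[0.44,-0.305,0.03],0],[[0,0,-15.6],[0.48,-0.333,0.04],0]]'; python3 -c "
from h import *
go('d',25,115)"
```

```text
time: 1.3
tool_pos: [514.0, -60.9, 186.1]
tcp_rot: [-3.142, 0.0, 0.531]
contact_force: [0.4, -1.2, 0.8]
grip_width: 2.0
finger_force: 0.0
d 25 115 turn [-0.    0.02  0.01] shift [ 0.0431 -0.0145  0.0711] t 1.3 F [ 0.4 -1.2  0.8] pos [514.  -60.9 186.1]
```

```bash
python3 -m handwheel '[[[0,0,0],[0.022,-0.007,0.03],0],[[0,0,0],[0.043,-0.0145,0.05],0],[[0,0,0],[0.043,-0.0145,0.07],0],[[0,0,0],[0.043,-0.0145,0.08],0],[[0,0,0],[0.043,-0.0145,0.084],0],[[0,0,0],[0.043,-0.0145,0.087],0],[[0,0,0],[0.043,-0.0145,0.089],0],[[0,0,0],[0.043,-0.0145,0.09],0],[[0,0,0],[0.043,-0.0145,0.091],0],[[0,0,0],[0.043,-0.0145,0.091],0]]'; python3 -c "
from h import *
go('d',25,115)"
```

```text
time: 2.3
tool_pos: [543.2, -28.8, 96.3]
tcp_rot: [3.141, -0.001, 0.531]
contact_force: [-0.1, -0.6, 2.0]
grip_width: 0.4
finger_force: 1.3
d 25 115 turn [ 0.06 -0.04 -0.02] shift [ 0.0017 -0.0016 -0.0187] t 2.3 F [-0.1 -0.6  2. ] pos [543.2 -28.8  96.3]
```

```bash
python3 -m handwheel '[[[0,0,0],[0,0,0.001],0],[[0,0,0],[0,0,0.002],0],[[0,0,0],[0,0,0.002],0]]'; python3 -c "
from h import *
go('b',25,120)"
```

```text
time: 2.6
tool_pos: [543.3, -28.8, 96.2]
tcp_rot: [3.14, -0.001, 0.531]
contact_force: [-6.9, -0.1, 17.6]
grip_width: 0.1
finger_force: 9.1
b 25 120 turn [ 0.11 -0.07  0.01] shift [ 0.1097 -0.0016 -0.0237] t 2.6 F [-6.9 -0.1 17.6] pos [543.3 -28.8  96.2]
```

```bash
python3 -m handwheel '[[[0,0,0],[0,0,-0.02],0],[[0,0,0],[0.03,0,-0.03],0],[[0,0,0],[0.07,0,-0.03],0],[[0,0,0],[0.108,0,-0.025],0],[[0,0,0],[0.108,0,-0.01],0],[[0,0,0],[0.108,0,-0.005],0],[[0,0,0],[0.108,0,-0.003],0],[[0,0,0],[0.108,0,-0.002],0],[[0,0,0],[0.108,0,-0.001],0],[[0,0,0],[0.108,0,-0.0005],0],[[0,0,0],[0.108,0,-0.0005],0]]'; python3 -c "
from h import *
go('a',25,120)"
```

```text
time: 3.7
tool_pos: [635.6, 26.1, 96.2]
tcp_rot: [3.141, -0.001, 0.531]
contact_force: [-4.5, 3.3, 8.3]
grip_width: -0.1
finger_force: 4.5
a 25 120 turn [ 0.01 -0.05 -0.03] shift [ 0.0021 -0.1091 -0.0238] t 3.7 F [-4.5  3.3  8.3] pos [635.6  26.1  96.2]
```

Cover b is rigid at 96.2 mm too. Next is a.

```bash
python3 -m handwheel '[[[0,0,0],[0,0,-0.02],0],[[0,0,0],[0,-0.03,-0.03],0],[[0,0,0],[0,-0.07,-0.03],0],[[0,0,0],[0.001,-0.108,-0.025],0],[[0,0,0],[0.001,-0.108,-0.01],0],[[0,0,0],[0.001,-0.108,-0.005],0],[[0,0,0],[0.001,-0.108,-0.003],0],[[0,0,0],[0.001,-0.108,-0.002],0],[[0,0,0],[0.001,-0.108,-0.001],0],[[0,0,0],[0.001,-0.108,0],0],[[0,0,0],[0.001,-0.108,0],0]]'; python3 -c "
from h import *
go('c',25,120)"
```

```text
time: 4.8
tool_pos: [582.8, 118.9, 96.2]
tcp_rot: [3.14, -0.001, 0.53]
contact_force: [-4.6, -1.6, 11.7]
grip_width: 0.5
finger_force: 5.5
c 25 120 turn [ 0.07 -0.07 -0.06] shift [-0.1072 -0.0022 -0.0239] t 4.8 F [-4.6 -1.6 11.7] pos [582.8 118.9  96.2]
```

```bash
python3 -m handwheel '[[[0,0,0],[0,0,-0.025],0],[[0,0,0],[-0.03,0,-0.03],0],[[0,0,0],[-0.07,0,-0.03],0],[[0,0,0],[-0.107,-0.001,-0.025],0],[[0,0,0],[-0.107,-0.001,-0.018],0],[[0,0,0],[-0.107,-0.001,-0.012],0],[[0,0,0],[-0.107,-0.001,-0.01],0],[[0,0,0],[-0.107,-0.001,-0.008],0],[[0,0,0],[-0.107,-0.001,-0.007],0],[[0,0,0],[-0.107,-0.001,-0.007],0]]'; python3 -m handwheel '[[[0,0,0],[0,0,0.001],0],[[0,0,0],[0,0,0.002],0],[[0,0,0],[0,0,0.002],0]]';python3 -m handwheel '[[[0,0,0],[0,0,0.001],0],[[0,0,0],[0,0,0.002],0],[[0,0,0],[0,0,0.002],0]]'
python3 -c "
from h import *
go('c',0,120)"
```

```text
time: 5.8
tool_pos: [490.0, 66.7, 101.1]
tcp_rot: [3.141, -0.0, 0.531]
contact_force: [0.2, -0.0, -0.1]
grip_width: 0.7
finger_force: 0.1
time: 6.1
tool_pos: [489.8, 66.6, 99.3]
tcp_rot: [3.141, -0.001, 0.531]
contact_force: [1.0, 0.6, 1.6]
grip_width: 0.5
finger_force: 1.1
time: 6.4
tool_pos: [490.1, 66.7, 98.1]
tcp_rot: [3.141, -0.002, 0.531]
contact_force: [-0.1, 2.8, 9.3]
grip_width: 0.5
finger_force: 4.5
c 0 120 turn [ 0.05 -0.1  -0.  ] shift [-0.0258 -0.0004 -0.0219] t 6.4 F [-0.1  2.8  9.3] pos [490.1  66.7  98.1]
```

Cover c yields to under 2 N at its +x edge, so it is the loose one. Now I'll press its middle.

```bash
python3 -m handwheel '[[[0,0,0],[0,0,-0.02],0],[[0,0,0],[-0.0255,0,-0.02],0],[[0,0,0],[-0.0255,0,-0.01],0],[[0,0,0],[-0.0255,0,-0.005],0],[[0,0,0],[-0.0255,0,-0.003],0],[[0,0,0],[-0.0255,0,-0.001],0],[[0,0,0],[-0.0255,0,0],0],[[0,0,0],[-0.0255,0,0.001],0],[[0,0,0],[-0.0255,0,0.002],0],[[0,0,0],[-0.0255,0,0.003],0],[[0,0,0],[-0.0255,0,0.003],0]]'; python3 -m handwheel '[[[0,0,0],[0,0,0.001],0],[[0,0,0],[0,0,0.0015],0],[[0,0,0],[0,0,0.0015],0]]'
python3 -c "
from h import *
go('c',0,96)"
```

```text
time: 7.5
tool_pos: [466.6, 53.4, 95.4]
tcp_rot: [-3.141, 0.003, 0.532]
contact_force: [-10.2, -3.6, 28.0]
grip_width: -0.1
finger_force: 13.4
time: 7.8
tool_pos: [466.6, 53.3, 95.2]
tcp_rot: [3.141, 0.002, 0.532]
contact_force: [-15.5, -3.2, 40.5]
grip_width: 0.3
finger_force: 19.9
c 0 96 turn [0.02 0.12 0.05] shift [ 0.0011 -0.     -0.0008] t 7.8 F [-15.5  -3.2  40.5] pos [466.6  53.3  95.2]
```

Pushed home, with a hard stop near 96 mm. I'll ease off to about 20 N, let it settle and check level and flushness by camera.

```bash
python3 -m handwheel '[[[0,0,0],[0.0005,0,-0.001],0],[[0,0,0],[0.001,0,-0.0015],0],[[0,0,0],[0.001,0,-0.0015],0],[[0,0,0],[0.001,0,-0.0015],0]]'
python3 - <<'E'
from h import *
t=np.radians(YAW);R=np.array([[np.cos(t),-np.sin(t)],[np.sin(t),np.cos(t)]])
for n in('top','scene'):
    c=capture(n);P=pts(c);L=(P[...,:2]-C)@R
    for s,a,b in(('a',54,54),('c',-54,54),('d',-54,-54)):
        q=(c['depth']>0)&(abs(L[...,0]-a)<37)&(abs(L[...,1]-b)<37)&(abs(P[...,2]-98)<10)
        A=np.c_[L[q]-[a,b],np.ones(q.sum())];f=np.linalg.lstsq(A,P[q][:,2],rcond=None)[0]
        print(n,s,np.round(f,3),q.sum())
    cv2.imwrite(f'pics/end_{n}.png',cv2.resize(c['image'][120:300,150:390,::-1],None,fx=3,fy=3,interpolation=cv2.INTER_CUBIC))
E
```

```text
time: 8.2
tool_pos: [466.6, 53.4, 95.3]
tcp_rot: [-3.141, 0.005, 0.532]
contact_force: [-13.7, -6.7, 28.0]
grip_width: 0.6
finger_force: 14.1
top a [1.0000e-03 2.0000e-03 9.6149e+01] 856
top c [0. 0. 0.] 0
top d [-6.000e-03  5.000e-03  9.605e+01] 446
scene a [-4.0000e-03 -1.0000e-03  9.7048e+01] 469
scene c [-4.0000e-03  3.0000e-03  9.6858e+01] 303
scene d [-7.0000e-03  1.0000e-03  9.7118e+01] 447
```

View pics/end_scene.png

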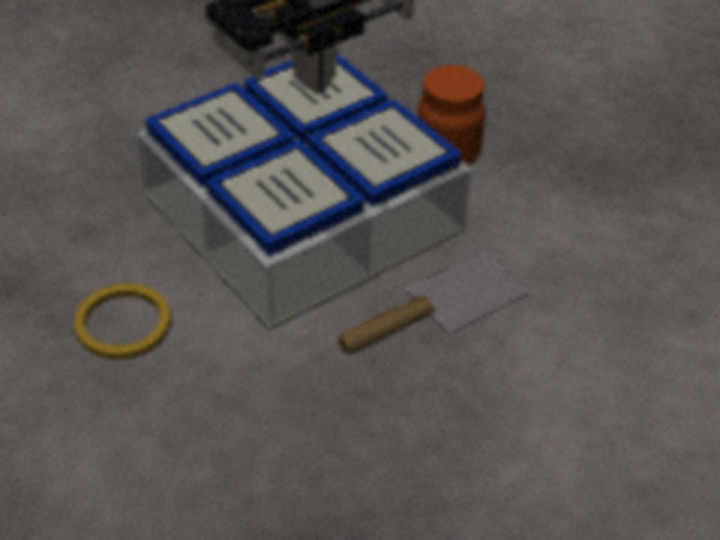

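The end view shows the shut fingertips on the middle of cover c (crop pixel about 318,88). The dark gap along its edge is gone, and the tub, ring and spatula look undisturbed. Depth puts c within 0.3 mm of its neighbours and level.

```bash
python3 -c "
from plant import *
print(get_obs()['contact_force']);print(close_job())"
```

```text
[-13.22743735  -5.87911233  29.42340908]
the job is handed in; nothing more can be done
None
```

The loose cover was at spot_c (-x, +y); it is now pressed fully home, level and flush, and the job was handed in at about 8 s with the fingertips still pushing on it at about 29 N.

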